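# Cycle three drive sleds and lock out the one that binds

### The arm

A 7-joint arm with a two-finger parallel gripper is mounted at the origin on the work surface; the furniture and walls round the work are solid. World frame = base frame: x ahead of the robot, y to its left, z up, the work surface at z = 0. Lengths are in mm, angles in rad, forces in N, time in s.
With the tool pointing down it reaches from about 400 to 900 mm from the base axis. Payload 5.5 kg.
Tool frame: the origin (TCP) lies at the very end of the fingers, on their centre line; the grasp point (between the pads) lies 19 mm behind it (env.grasp_offset is the z of the grasp point in the tool frame, in mm); z points along the fingers, y is the line along which they close (so a half turn about z gives the same grasp; the last joint's range is limited). The gripper opens to 92 mm and grips with 3 to 60 N. Pads are 19 mm wide; open, the fingers measure 130 mm over their backs; the gripper's body (75 mm by 190 mm) begins 47 mm behind the grasp point.
Start: joints at [0.263, 0.501, -0.427, 1.55, 0.221, 1.138, -0.21], TCP at [650, 0.037, 226.729] pointing down, gripper open.
Joint ranges: [-2.88, 2.88], [-0.31, 2.03], [-1.54, 1.56], [0.2, 2.42], [-1.41, 4.55], [0.19, 2.02], [-2.57, 2.57]. Speed limits (rad/s): [2.57, 2.57, 3.14, 3.14, 3.14, 3.14, 3.14].

### API

Orientations are given as a rotation vector (axis times angle).
In Python, from bench import env gives the robot as it stands. The module is installed in compiled form; this text tells all that it offers.
- The arm moves only by the tool servo_tool, never from a script. Its argument "rows" is a list of rows, each an object of numbers: "dx", "dy", "dz": the shift along the tool's x, y, z in units of 0.2 m (1.0 is 0.2 m); "twist": the turn about the tool's z in units of pi rad (1.0 is pi rad); "grip": the closure in counts, from 0 (fully open) to 255 (shut). A call has 1 to 5 rows; each row shifts and turns the commanded pose from where the row before left it, along the tool's axes as they then stand; what a row does not reach is not made up. A row lasts 1/12 s, in which the tool goes at most 41.7 mm and 7.16 degrees, less where a joint would pass 70% of its speed; a pose out of reach is approached as far as the arm can. A call with a number of a shift or a turn outside -1 to 1 is refused whole. A call with a gripper value outside its range is refused whole. The fingers move at their own pace and stop on an object; the grip force is fixed at half the most. Time passes only in rows, so rows that do not move let the fingers close. It gives the time, the measured TCP pose, the force, the opening and the grip force at its end, in the units of the state.
- env.get_obs(): the state, without advancing time (a new reading comes with each control period).
- env.camera(name): name is "scene" or "side" or "wrist"; returns a dict with "color" (480x640x3 uint8, red, green, blue), "mtx" (3x3 intrinsics, pixels), "extrinsics" (4x4, takes a point from world to camera coordinates); the wrist camera has in their place "hand_eye" (4x4, takes a point from camera to tool coordinates, whose origin is the TCP and whose axes are the flange's). Camera axes: x right, y up, looking along -z (the intrinsics and any distortion apply to the point x, -y, -z); pixel columns grow to the right and rows downward; lengths in mm; the calibration is good to about 2 mm. A picture is of the moment at which its call begins: read the wrist's pose just before it. There is no depth.
- env.job_done(): hands the job in; it is judged then, once.
Trained networks look in a picture, given as the dict that the camera call returned (one of the last four; its "shot" number tells which), for a name from the list of things; names that differ only in an ending like _2 or _b are one class to them, and where a whole thing is asked for, a point or a joint stands for the part that bears it (a point fixed in the world has none). Each returns a list of dicts, best first, with "conf" (0 to 1); they miss things now and then, are a little off and sometimes report something else, mostly with a low value. They report only what shows in the picture. A call takes as long as a camera call.
- env.spot_in(picture, label): "point" ([x, y, z] in mm, in the coordinates of the camera as it stood for that picture, good to about 4 mm: the middle of the surface that is visible of it).
The state is a dict: "time": time; "qpos": joint angles; "qd": joint speeds; "joint_torque": joint torques, N m; "tcp_pos": TCP position; "tool_rot": TCP orientation; "wrist_force": force on the tool from outside, world axes, zero at the start; "moment": the same for the moment, N m; "gripper_width": finger opening in mm; "grasp_force": force on a finger pad.
Only numpy, scipy, OpenCV 4.12 (cv2) and the standard library are available. Lean on these libraries where they do the work, as an engineer would, in place of code of your own. Each camera call takes 0.05 s, during which the arm holds its last target. There are 200 camera calls.

### The job

Check the three drive sleds for binding: first push all three fully home, then draw all three out towards you as far as each will go. Push the one that would not come out its full length fully home again and swing its lockout bar all the way across in front of its lug; leave the other two fully out with their bars parked, and the tape roll, the nearby screwdriver and the multimeter where they lie.

Things in the scene. Friction and masses are not known exactly. Their poses are not given: they have to be found in the camera images.
- rail_a: One of three look-alike drive runners fixed to the table about 210 mm apart, each turned up to 0.2 rad; exactly one of them binds. Aluminium channel 230 mm long (x), 92 mm wide (y), walls 21 mm high. Origin: centre of its underside. +x runs to the closed end, away from the robot; the -x end is open; +y is its left side, where the lockout bar is.
- sled_a (a joint): Travel in m of the sled in rail_a: 0 = fully home at the back stop, growing as it is drawn out along the runner's -x. A free sled comes out 0.100 m; the one that binds stops dead well short of that. It starts 0.015 to 0.035 out, moves against about 1.5 N of friction and stays where it is left.
- lug_a (a point): Centre of the top edge (66 mm above the table) of the upright steel lug at the near end of sled_a; at the runner's x = y = 0 when home. Plate 8 mm thick (x), 50 mm wide (y). Behind it (+x) lies a drive, top at 21 mm; small gussets at its foot, to 35 mm high and 6 mm back. Push its back (+x) face to draw the sled out, its front (-x) face to send it home.
- bar_a (a joint): Angle in rad of rail_a's lockout bar: 0 = parked along the runner's left side, pointing to its -x; 1.571 = across the runner in front of the lug, pointing to -y, at its stop. Turns anticlockwise from above about the runner's x = -30, y = +58 mm; 0.08 N m friction, stays where left; starts at 0 to 0.15. Steel, 105 x 14 mm, top at 40 mm.
- pin_a (a point): Centre of the top (76 mm above the table) of the upright pin on bar_a: 14 mm diameter, 36 mm tall above the bar, 80 mm from its pivot. Bar parked: at the runner's x = -110, y = +58 mm; swung across: x = -30, y = -22 mm, with only 19 mm between pin and lug. Push the pin sideways, from the side away from the lug, to swing the bar.
- rail_b: One of three look-alike drive runners fixed to the table about 210 mm apart, each turned up to 0.2 rad; exactly one of them binds. Aluminium channel 230 mm long (x), 92 mm wide (y), walls 21 mm high. Origin: centre of its underside. +x runs to the closed end, away from the robot; the -x end is open; +y is its left side, where the lockout bar is.
- sled_b (a joint): Travel in m of the sled in rail_b: 0 = fully home at the back stop, growing as it is drawn out along the runner's -x. A free sled comes out 0.100 m; the one that binds stops dead well short of that. It starts 0.015 to 0.035 out, moves against about 1.5 N of friction and stays where it is left.
- lug_b (a point): Centre of the top edge (66 mm above the table) of the upright steel lug at the near end of sled_b; at the runner's x = y = 0 when home. Plate 8 mm thick (x), 50 mm wide (y). Behind it (+x) lies a drive, top at 21 mm; small gussets at its foot, to 35 mm high and 6 mm back. Push its back (+x) face to draw the sled out, its front (-x) face to send it home.
- bar_b (a joint): Angle in rad of rail_b's lockout bar: 0 = parked along the runner's left side, pointing to its -x; 1.571 = across the runner in front of the lug, pointing to -y, at its stop. Turns anticlockwise from above about the runner's x = -30, y = +58 mm; 0.08 N m friction, stays where left; starts at 0 to 0.15. Steel, 105 x 14 mm, top at 40 mm.
- pin_b (a point): Centre of the top (76 mm above the table) of the upright pin on bar_b: 14 mm diameter, 36 mm tall above the bar, 80 mm from its pivot. Bar parked: at the runner's x = -110, y = +58 mm; swung across: x = -30, y = -22 mm, with only 19 mm between pin and lug. Push the pin sideways, from the side away from the lug, to swing the bar.
- rail_c: One of three look-alike drive runners fixed to the table about 210 mm apart, each turned up to 0.2 rad; exactly one of them binds. Aluminium channel 230 mm long (x), 92 mm wide (y), walls 21 mm high. Origin: centre of its underside. +x runs to the closed end, away from the robot; the -x end is open; +y is its left side, where the lockout bar is.
- sled_c (a joint): Travel in m of the sled in rail_c: 0 = fully home at the back stop, growing as it is drawn out along the runner's -x. A free sled comes out 0.100 m; the one that binds stops dead well short of that. It starts 0.015 to 0.035 out, moves against about 1.5 N of friction and stays where it is left.
- lug_c (a point): Centre of the top edge (66 mm above the table) of the upright steel lug at the near end of sled_c; at the runner's x = y = 0 when home. Plate 8 mm thick (x), 50 mm wide (y). Behind it (+x) lies a drive, top at 21 mm; small gussets at its foot, to 35 mm high and 6 mm back. Push its back (+x) face to draw the sled out, its front (-x) face to send it home.
- bar_c (a joint): Angle in rad of rail_c's lockout bar: 0 = parked along the runner's left side, pointing to its -x; 1.571 = across the runner in front of the lug, pointing to -y, at its stop. Turns anticlockwise from above about the runner's x = -30, y = +58 mm; 0.08 N m friction, stays where left; starts at 0 to 0.15. Steel, 105 x 14 mm, top at 40 mm.
- pin_c (a point): Centre of the top (76 mm above the table) of the upright pin on bar_c: 14 mm diameter, 36 mm tall above the bar, 80 mm from its pivot. Bar parked: at the runner's x = -110, y = +58 mm; swung across: x = -30, y = -22 mm, with only 19 mm between pin and lug. Push the pin sideways, from the side away from the lug, to swing the bar.
- tape_roll: Blue roll of tape, 66 mm across and 19 mm high, lying flat; a bystander. Origin: centre of its underside.
- screwdriver: Screwdriver with orange handle, 199 mm long, 28 mm thick, lying to the left of the runners; a bystander. Origin: underside, mid-length.
- multimeter: Yellow multimeter, 134 x 66 x 44 mm, lying; a bystander. Origin: centre of its underside.

How it is judged (in metres and radians):
On the way, in this order (a step that is already met when the one before it is completed fails the run):
1. all three sleds are home together (within 6 mm), no bar swung across (value of joint each of sled_a, sled_b, sled_c below 0.006 m and value of joint each of bar_a, bar_b, bar_c below 0.5 rad), for 0.2 s.
2. all three sleds are out together, two to their full length and the other as far as it goes (within 6 mm), no bar swung across (((value of joint each of sled_b, sled_c above 0.094 m and value of joint sled_a above 0.039 m) or (value of joint each of sled_a, sled_c above 0.094 m and value of joint sled_b above 0.039 m) or (value of joint each of sled_a, sled_b above 0.094 m and value of joint sled_c above 0.039 m)) and value of joint each of bar_a, bar_b, bar_c below 0.5 rad), for 0.2 s.
At the end, for the whole second after the job is handed in: The sled that binds is home (within 6 mm) with its lockout bar swung across (beyond 1.4 of 1.57 rad); the two free sleds are out to their full length (within 6 mm) with their bars parked (under 0.5 rad) (((value of joint each of sled_b, sled_c above 0.094 m and value of joint sled_a below 0.006 m and value of joint bar_a above 1.4 rad and value of joint each of bar_b, bar_c below 0.5 rad) or (value of joint each of sled_a, sled_c above 0.094 m and value of joint sled_b below 0.006 m and value of joint bar_b above 1.4 rad and value of joint each of bar_a, bar_c below 0.5 rad) or (value of joint each of sled_a, sled_b above 0.094 m and value of joint sled_c below 0.006 m and value of joint bar_c above 1.4 rad and value of joint each of bar_a, bar_b below 0.5 rad))); the robot touches nothing.
It fails at once if the tape roll is moved by more than 30 mm (distance of tape_roll from where it was at the start of the episode above 0.03 m).
It fails at once if the screwdriver is moved by more than 30 mm (distance of screwdriver from where it was at the start of the episode above 0.03 m).
It fails at once if the multimeter is moved by more than 30 mm (distance of multimeter from where it was at the start of the episode above 0.03 m).
It also fails if it takes over 67 s, if anything falls off the work surface, if the arm or the gripper's body presses on something with over 40 N, if the wrist force passes 120 N, or if a joint passes its speed limit or range.

## Working session

There is one attempt and no reset: what is moved stays moved. The work goes in short steps, Python scripts to look and compute and a tool call to move; the robot and the scene stay as the last step left them, time stands still between calls to the robot, and variables do not carry over. Pictures are saved under pics/ and viewed, at most 10 in all, crops included, and the job is handed in when it is done.

Besides the shell and the picture viewer there is one more tool, called after "Emit:" in YAML: its name, and indented under it one key for each argument. servo_tool: Moves the arm, as the interface text tells. Its arguments: {"type":"object","properties":{"rows":{"type":"array"}},"required":["rows"]}

```bash
mkdir -p pics; cat > h.py <<'E'
import numpy as np, cv2
from bench import env
from scipy.spatial.transform import Rotation as R
def w(pic,p,o=None):
    p=np.array(p,float)
    if 'extrinsics' in pic:
        E=np.array(pic['extrinsics']); return E[:3,:3].T@(p-E[:3,3])
    H=np.array(pic['hand_eye']); q=H[:3,:3]@p+H[:3,3]
    return R.from_rotvec(o['tool_rot']).apply(q)+np.array(o['tcp_pos'])
def proj(pic,P):
    E=np.array(pic['extrinsics']); c=E[:3,:3]@np.array(P,float)+E[:3,3]
    M=np.array(pic['mtx']); u=M@np.array([c[0],-c[1],-c[2]]); return u[:2]/u[2]
E
python3 - <<'E'
from h import *
o=env.get_obs(); print(o['time'],o['tcp_pos'],o['tool_rot'],R.from_rotvec(o['tool_rot']).as_matrix().round(3).tolist(),o['gripper_width'])
for c in ['scene','side']:
    p=env.camera(c); cv2.imwrite(f'pics/{c}0.png',p['color'][:,:,::-1])
    print(c,[k for k in p])
    for l in ['rail_a','lug_a','pin_a','bar_a','sled_a','tape_roll','screwdriver','multimeter']:
        for d in env.spot_in(p,l)[:4]: print(l,round(d['conf'],2),w(p,d['point']).round().tolist())
E
```

```text
0.0 [ 6.49295290e+02 -4.14094877e-02  2.25679087e+02] [-2.22038507e+00 -2.22049909e+00  2.07097777e-03] [[-0.0, 1.0, -0.002], [1.0, 0.0, 0.0], [0.0, -0.002, -1.0]] 91.9125999984781
scene ['color', 'mtx', 'extrinsics', 'shot']
rail_a 0.93 [551.0, 111.0, 16.0]
rail_a 0.84 [551.0, 323.0, 16.0]
rail_a 0.79 [592.0, -81.0, 22.0]
lug_a 0.97 [644.0, -96.0, 22.0]
lug_a 0.76 [603.0, 108.0, 22.0]
lug_a 0.58 [600.0, 313.0, 23.0]
pin_a 0.81 [515.0, -80.0, 38.0]
pin_a 0.76 [497.0, 364.0, 40.0]
pin_a 0.64 [494.0, 153.0, 42.0]
bar_a 0.66 [496.0, 360.0, 42.0]
bar_a 0.62 [485.0, 155.0, 42.0]
bar_a 0.6 [703.0, -247.0, 14.0]
bar_a 0.56 [519.0, -74.0, 38.0]
sled_a 0.97 [642.0, -96.0, 23.0]
sled_a 0.94 [606.0, 313.0, 21.0]
sled_a 0.76 [606.0, 104.0, 21.0]
tape_roll 0.66 [705.0, -247.0, 13.0]
screwdriver 0.79 [471.0, 479.0, 21.0]
multimeter 0.77 [567.0, -277.0, 32.0]
side ['color', 'mtx', 'extrinsics', 'shot']
rail_a 0.83 [597.0, -116.0, 22.0]
rail_a 0.72 [480.0, 355.0, 41.0]
rail_a 0.71 [551.0, 310.0, 16.0]
rail_a 0.69 [551.0, 100.0, 18.0]
lug_a 0.91 [642.0, -110.0, 24.0]
lug_a 0.88 [596.0, 309.0, 20.0]
lug_a 0.58 [598.0, 94.0, 19.0]
lug_a 0.52 [479.0, 153.0, 40.0]
pin_a 0.74 [480.0, 145.0, 40.0]
pin_a 0.53 [474.0, 358.0, 41.0]
pin_a 0.51 [509.0, -81.0, 41.0]
bar_a 0.84 [509.0, -81.0, 37.0]
bar_a 0.64 [482.0, 359.0, 43.0]
bar_a 0.55 [473.0, 144.0, 42.0]
sled_a 0.87 [597.0, 303.0, 24.0]
sled_a 0.75 [645.0, -110.0, 23.0]
sled_a 0.68 [598.0, 94.0, 22.0]
screwdriver 0.76 [470.0, 478.0, 22.0]
multimeter 0.88 [559.0, -318.0, 33.0]
multimeter 0.38 [507.0, -80.0, 42.0]
```

View pics/scene0.png

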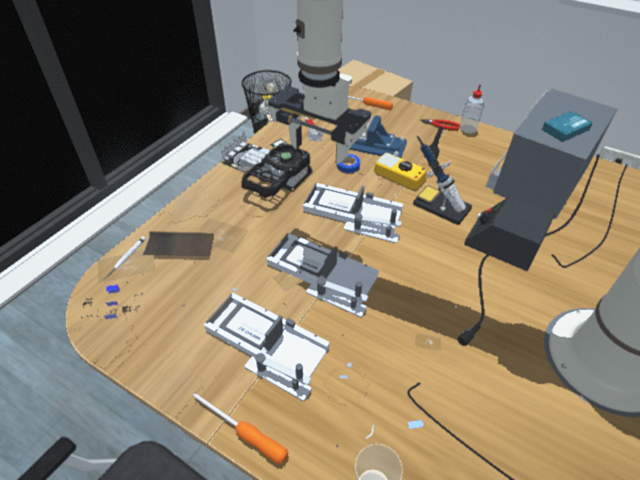

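View pics/side0.png

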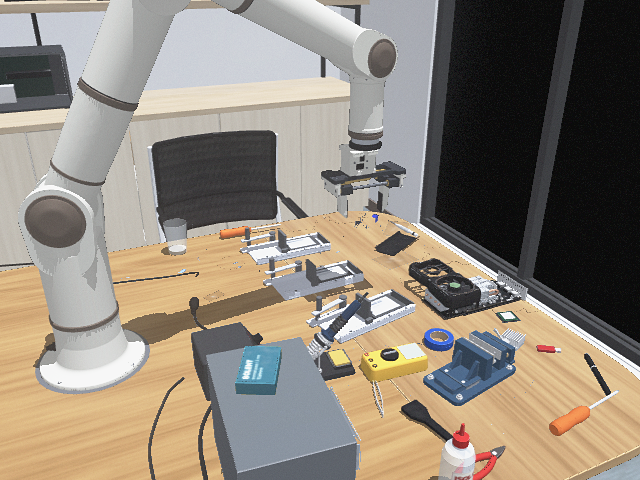

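Scene view: the runners' lugs are at about (355,195), (325,260) and (270,330), with the pins on each runner's robot side. The side view agrees, and shows a soldering station and multimeter by the right-hand runner. I'm rising over the middle for a wrist look.

Emit:
servo_tool:
  rows:
    - {"dx":0.083,"dy":-0.108,"dz":-0.145}
    - {"dx":0.083,"dy":-0.108,"dz":-0.145}
    - {"dx":0.083,"dy":-0.108,"dz":-0.145}
    - {"dx":0.083,"dy":-0.108,"dz":-0.145}
    - {"dx":0.083,"dy":-0.108,"dz":-0.145}

```text
schema error: expected keys dx, dy, dz, twist, grip
```

Emit:
servo_tool:
  rows:
    - {"dx":0.083,"dy":-0.05,"dz":-0.145}
    - {"grip":120}

```text
schema error: expected keys dx, dy, dz, twist, grip
```

```bash
python3 - <<'E'
from h import *
o=env.get_obs(); print(o['time'],o['tcp_pos'],o['tool_rot'],o['wrist_force'],o['gripper_width'])
p=env.camera('wrist'); cv2.imwrite('pics/w0.png',p['color'][:,:,::-1])
print(np.array(p['hand_eye']).round(2).tolist(),np.array(p['mtx']).round(1).tolist())
for l in ['rail_a','lug_a','pin_a']:
    for d in env.spot_in(p,l)[:4]: print(l,round(d['conf'],2),w(p,d['point'],o).round().tolist())
E
```

```text
0.9 [6.50012628e+02 2.48822257e-02 2.26757589e+02] [2.22144874e+00 2.22140009e+00 1.24309905e-04] [-0.15782997  0.20754246 -0.2050164 ] 92.05639209654706
[[-0.0, 0.96, 0.28, 76.44], [1.0, 0.0, 0.0, -1.49], [0.0, 0.28, -0.96, -158.79], [0.0, 0.0, 0.0, 1.0]] [[426.8, 0.0, 324.1], [0.0, 426.8, 236.5], [0.0, 0.0, 1.0]]
rail_a 0.73 [616.0, -76.0, 23.0]
rail_a 0.63 [560.0, 108.0, 24.0]
lug_a 0.79 [650.0, -92.0, 20.0]
lug_a 0.76 [603.0, 100.0, 20.0]
pin_a 0.79 [544.0, -68.0, 43.0]
pin_a 0.67 [485.0, 149.0, 42.0]
```

View pics/w0.png

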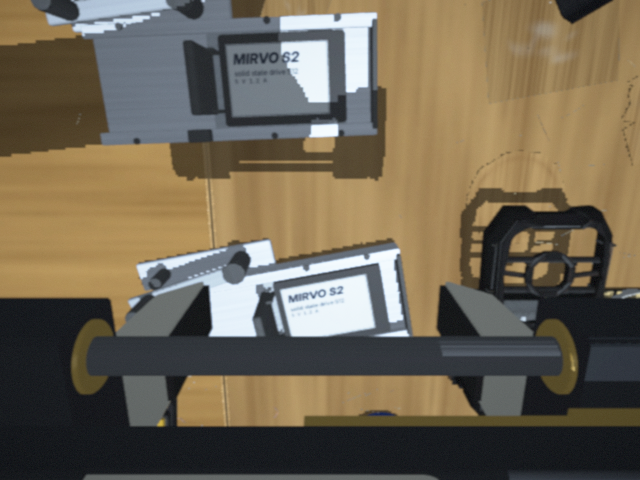

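The wrist view shows the middle runner at the top (lug about (200,75)) and the right runner partly hidden below it (lug about (265,310), yawed). Rows need every key, so I'm moving again with full rows.

Emit:
servo_tool:
  rows:
    - {"dx":0.08,"dy":-0.1,"dz":-0.145,"twist":0,"grip":120}
    - {"dx":0.08,"dy":-0.1,"dz":-0.145,"twist":0,"grip":120}
    - {"dx":0.08,"dy":-0.1,"dz":-0.145,"twist":0,"grip":120}
    - {"dx":0.08,"dy":-0.1,"dz":-0.145,"twist":0,"grip":120}
    - {"dx":0.08,"dy":-0.1,"dz":-0.145,"twist":0,"grip":120}

```text
time: 1.52
tcp_pos: [548.8, 80.8, 373.0]
tool_rot: [-2.221, -2.222, 0.0]
wrist_force: [0.1, -0.2, 0.6]
gripper_width: 63.1
grasp_force: 0.0
```

Emit:
servo_tool:
  rows:
    - {"dx":0,"dy":0,"dz":0,"twist":0,"grip":120}
    - {"dx":0,"dy":0,"dz":0,"twist":0,"grip":120}

```text
time: 1.68
tcp_pos: [550.3, 81.8, 374.6]
tool_rot: [2.215, 2.222, 0.006]
wrist_force: [-0.2, -1.1, -0.0]
gripper_width: 50.8
grasp_force: 0.0
```

```bash
python3 - <<'E'
from h import *
o=env.get_obs(); print(o['time'],o['tcp_pos'],o['tool_rot'],o['wrist_force'],o['gripper_width'])
p=env.camera('wrist'); cv2.imwrite('pics/w1.png',p['color'][:,:,::-1])
for l in ['rail_a','lug_a','pin_a']:
    for d in env.spot_in(p,l)[:4]: print(l,round(d['conf'],2),w(p,d['point'],o).round().tolist())
import pickle; pickle.dump((p,{k:np.array(v) for k,v in o.items()}),open('w1.pkl','wb'))
E
```

```text
1.6833 [550.29884592  81.84938518 374.61591574] [2.21526549 2.22184552 0.0062984 ] [-0.19068421 -1.11375892 -0.02192306] 50.77110756371053
rail_a 0.93 [568.0, -70.0, 7.0]
rail_a 0.73 [575.0, 270.0, 21.0]
rail_a 0.63 [557.0, 108.0, 26.0]
lug_a 0.9 [617.0, -93.0, 23.0]
lug_a 0.85 [609.0, 102.0, 21.0]
pin_a 0.56 [504.0, 153.0, 42.0]
```

View pics/w1.png

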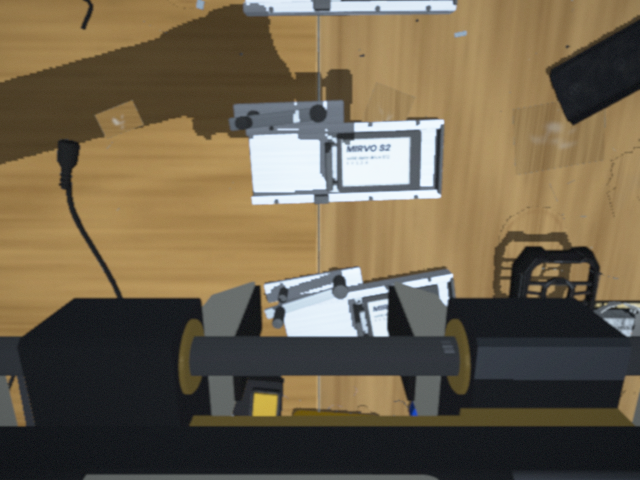

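Wrist view: the middle runner's corners are (250,203), (441,197) and (443,120). Its lug's edge is near x=327, and its pin is at about (243,123). The left runner's right wall runs (248,12)–(455,10), and the right runner's far-left corner is at (452,270).

```bash
cat >> h.py <<'E'
def pix(p,o,u,v,z):
    M=np.array(p['mtx']); d=np.linalg.inv(M)@[u,v,1]; d=np.array([d[0],-d[1],-d[2]])
    if 'extrinsics' in p:
        E=np.array(p['extrinsics']); c=-E[:3,:3].T@E[:3,3]; r=E[:3,:3].T@d
    else:
        c=w(p,[0,0,0],o); r=w(p,d,o)-c
    return (c+r*(z-c[2])/r[2]).round(1)
E
python3 - <<'E'
from h import *
import pickle; p,o=pickle.load(open('w1.pkl','rb'))
print('mid',[pix(p,o,*q).tolist()[:2] for q in [(250,203,21),(441,197,21),(443,120,21),(243,123,76),(317,112,76),(327,160,66)]])
print('left',[pix(p,o,*q).tolist()[:2] for q in [(248,12,10),(455,10,10)]])
o0={'tcp_pos':[650,0,226.8],'tool_rot':[2.22145,2.2214,0]}
print('mid/right from w0',[pix(p,o0,*q).tolist()[:2] for q in [(102,142,10),(377,132,10),(376,14,21),(55,8,76),(200,75,66),(397,242,21),(277,267,21),(410,334,21),(160,277,76),(237,262,76),(265,295,66)]])
s=env.camera('scene'); cv2.imwrite('pics/s1.png',cv2.resize(s['color'][170:410,190:430,::-1],None,fx=2.5,fy=2.5,interpolation=cv2.INTER_CUBIC))
print({c:[proj(s,[600,y,66]).round().tolist() for y in (-100,100,310)] for c in 's'})
E
```

```text
mid [[460.4, 51.6], [693.4, 59.4], [688.6, 150.0], [466.4, 147.4], [543.0, 158.5], [553.6, 108.6]]
left [[466.2, 264.6], [695.5, 267.4]]
mid/right from w0 [[457.3, 51.9], [693.8, 60.2], [688.7, 149.3], [472.7, 142.0], [561.4, 101.6], [713.6, -34.9], [605.7, -58.5], [730.3, -126.5], [521.0, -46.4], [581.5, -34.1], [600.5, -66.1]]
{'s': [[357.0, 193.0], [313.0, 245.0], [254.0, 315.0]]}
```

View pics/s1.png

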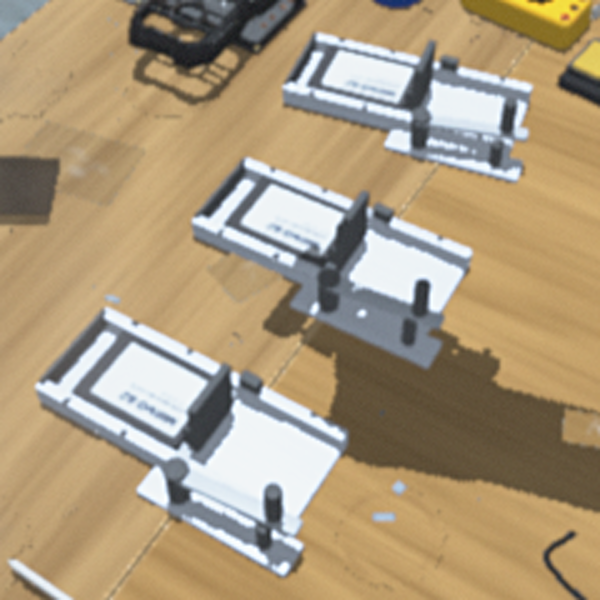

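```bash
python3 - <<'E'
from h import *
s=env.camera('scene')
for n,c in {'left':[(40,388,21),(107,312,21),(347,433,21),(272,488,76),(226,368,66),(190,408,66)],'mid':[(193,222,21),(247,160,21),(470,250,21),(422,284,76),(363,196,66)],'right':[(285,85,21),(318,33,21),(530,90,21),(509,100,76),(433,44,66)]}.items():
    print(n,[pix(s,None,190+(u)/2.5,170+v/2.5,z).tolist()[:2] for u,v,z in c])
E
```

```text
left [[686.5, 355.6], [688.4, 269.5], [462.4, 264.8], [467.8, 359.1], [554.3, 288.8], [556.8, 331.4]]
mid [[686.0, 151.4], [688.2, 62.4], [464.0, 52.2], [464.2, 148.4], [554.7, 82.7]]
right [[714.0, -43.8], [728.2, -129.6], [505.6, -164.4], [497.0, -81.9], [597.0, -126.7]]
```

Emit:
servo_tool:
  rows:
    - {"dx":0.127,"dy":0.003,"dz":0.142,"twist":0,"grip":120}
    - {"dx":0.127,"dy":0.003,"dz":0.142,"twist":0,"grip":120}
    - {"dx":0.127,"dy":0.003,"dz":0.142,"twist":0,"grip":120}
    - {"dx":0.127,"dy":0.003,"dz":0.142,"twist":0,"grip":120}
    - {"dx":0.127,"dy":0.003,"dz":0.142,"twist":0,"grip":120}

```text
time: 2.4
tcp_pos: [552.9, 207.4, 227.4]
tool_rot: [-2.222, -2.219, 0.002]
wrist_force: [2.1, -0.3, 0.3]
gripper_width: 48.3
grasp_force: 0.0
```

Emit:
servo_tool:
  rows:
    - {"dx":0.127,"dy":0.003,"dz":0.142,"twist":0,"grip":120}
    - {"dx":0.127,"dy":0.003,"dz":0.142,"twist":0,"grip":120}
    - {"dx":0.127,"dy":0.003,"dz":0.142,"twist":0,"grip":120}
    - {"dx":0.127,"dy":0.003,"dz":0.142,"twist":0,"grip":120}
    - {"dx":0,"dy":0,"dz":0,"twist":0,"grip":120}

```text
time: 2.82
tcp_pos: [549.5, 312.7, 108.4]
tool_rot: [-2.209, -2.223, 0.013]
wrist_force: [-1.1, 0.5, -0.3]
gripper_width: 48.7
grasp_force: 0.0
```

```bash
python3 - <<'E'
from h import *
o=env.get_obs()
p=env.camera('wrist'); cv2.imwrite('pics/w2.png',p['color'][:,:,::-1])
s=env.camera('scene'); cv2.imwrite('pics/s2.png',cv2.resize(s['color'][200:440,150:470,::-1],None,fx=2,fy=2))
import pickle; pickle.dump((p,{k:np.array(v) for k,v in o.items()}),open('w2.pkl','wb'))
E
```

```text
(no output)
```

View pics/w2.png

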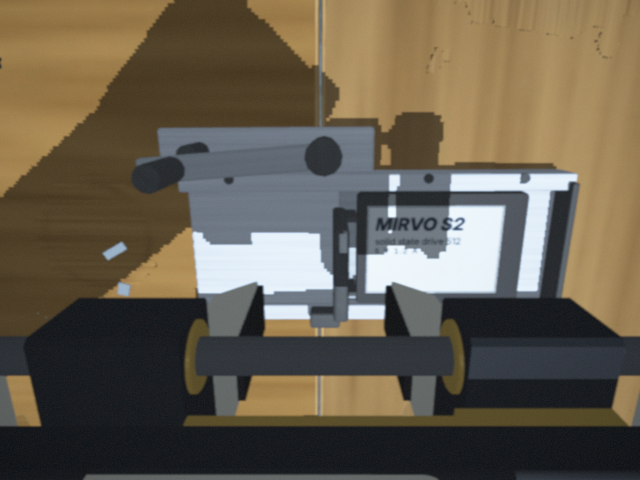

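Wrist view: the lug (about (340,260)) lies between the fingers (263–385). I'm descending and pushing home.

Emit:
servo_tool:
  rows:
    - {"dx":-0.01,"dy":0.02,"dz":0.16,"twist":0,"grip":120}
    - {"dx":0,"dy":0,"dz":0.16,"twist":0,"grip":120}
    - {"dx":0,"dy":0,"dz":0,"twist":0,"grip":120}

```text
time: 3.17
tcp_pos: [557.5, 301.7, 47.4]
tool_rot: [-2.224, -2.218, 0.013]
wrist_force: [-0.8, -1.3, -0.7]
gripper_width: 48.5
grasp_force: 0.0
```

Emit:
servo_tool:
  rows:
    - {"dx":0,"dy":0.05,"dz":0,"twist":0,"grip":120}
    - {"dx":0,"dy":0.05,"dz":0,"twist":0,"grip":120}
    - {"dx":0,"dy":0.04,"dz":0,"twist":0,"grip":120}
    - {"dx":0,"dy":0.03,"dz":0,"twist":0,"grip":120}

```text
time: 3.5
tcp_pos: [596.2, 306.7, 54.6]
tool_rot: [2.222, 2.219, 0.005]
wrist_force: [-1.8, -0.4, 0.6]
gripper_width: 48.6
grasp_force: 1.0
```

Emit:
servo_tool:
  rows:
    - {"dx":0,"dy":0.015,"dz":0,"twist":0,"grip":120}
    - {"dx":0,"dy":0.01,"dz":0,"twist":0,"grip":120}

```text
time: 3.67
tcp_pos: [599.1, 307.0, 53.5]
tool_rot: [-2.222, -2.221, -0.001]
wrist_force: [-5.3, -0.1, 4.4]
gripper_width: 48.7
grasp_force: 2.6
```

Emit:
servo_tool:
  rows:
    - {"dx":0,"dy":0.015,"dz":0.02,"twist":0,"grip":120}
    - {"dx":0,"dy":0.015,"dz":0.02,"twist":0,"grip":120}

```text
time: 3.83
tcp_pos: [599.2, 308.0, 44.6]
tool_rot: [-2.215, -2.22, 0.011]
wrist_force: [-18.9, -2.4, 14.9]
gripper_width: 48.8
grasp_force: 9.9
```

Emit:
servo_tool:
  rows:
    - {"dx":0,"dy":0.01,"dz":0,"twist":0,"grip":120}
    - {"dx":0,"dy":0.0,"dz":0,"twist":0,"grip":120}

```text
time: 4.0
tcp_pos: [599.1, 307.9, 43.4]
tool_rot: [-2.213, -2.221, 0.016]
wrist_force: [-15.9, -1.4, 11.0]
gripper_width: 48.9
grasp_force: 8.4
```

Emit:
servo_tool:
  rows:
    - {"dx":0,"dy":-0.1,"dz":0,"twist":0,"grip":120}
    - {"dx":0,"dy":0,"dz":-0.15,"twist":0,"grip":120}
    - {"dx":0,"dy":0,"dz":-0.15,"twist":0,"grip":120}
    - {"dx":-0.2,"dy":-0.025,"dz":0,"twist":0,"grip":120}
    - {"dx":-0.2,"dy":-0.025,"dz":0,"twist":0,"grip":120}

```text
time: 4.42
tcp_pos: [578.1, 231.0, 107.6]
tool_rot: [2.213, 2.227, 0.013]
wrist_force: [0.8, -1.4, -1.1]
gripper_width: 48.5
grasp_force: 0.0
```

Emit:
servo_tool:
  rows:
    - {"dx":-0.2,"dy":-0.025,"dz":0,"twist":0,"grip":120}
    - {"dx":-0.2,"dy":-0.025,"dz":0,"twist":0,"grip":120}
    - {"dx":-0.2,"dy":-0.025,"dz":0,"twist":0,"grip":120}
    - {"dx":0,"dy":0,"dz":0,"twist":0,"grip":120}

```text
time: 4.75
tcp_pos: [561.6, 94.6, 103.8]
tool_rot: [2.231, 2.205, -0.009]
wrist_force: [-0.3, -1.2, -1.2]
gripper_width: 48.5
grasp_force: 0.0
```

Emit:
servo_tool:
  rows:
    - {"dx":0.04,"dy":-0.01,"dz":0.14,"twist":0,"grip":120}
    - {"dx":0,"dy":0,"dz":0.14,"twist":0,"grip":120}
    - {"dx":0,"dy":0,"dz":0,"twist":0,"grip":120}

```text
time: 5.0
tcp_pos: [556.5, 113.8, 44.4]
tool_rot: [-2.219, -2.219, 0.008]
wrist_force: [-0.8, -0.7, 0.5]
gripper_width: 48.6
grasp_force: 0.0
```

Emit:
servo_tool:
  rows:
    - {"dx":0,"dy":0.05,"dz":0,"twist":0,"grip":120}
    - {"dx":0,"dy":0.05,"dz":0,"twist":0,"grip":120}
    - {"dx":0,"dy":0.04,"dz":0,"twist":0,"grip":120}
    - {"dx":0,"dy":0.03,"dz":0,"twist":0,"grip":120}

```text
time: 5.33
tcp_pos: [595.3, 115.5, 49.6]
tool_rot: [2.221, 2.221, 0.003]
wrist_force: [-2.2, 1.6, 1.9]
gripper_width: 48.2
grasp_force: 1.0
```

Emit:
servo_tool:
  rows:
    - {"dx":0,"dy":0.015,"dz":0.01,"twist":0,"grip":120}
    - {"dx":0,"dy":0.015,"dz":0,"twist":0,"grip":120}
    - {"dx":0,"dy":0.015,"dz":0,"twist":0,"grip":120}

```text
time: 5.58
tcp_pos: [596.9, 115.1, 46.3]
tool_rot: [-2.216, -2.218, 0.015]
wrist_force: [-21.9, 0.0, 17.4]
gripper_width: 48.6
grasp_force: 11.0
```

Emit:
servo_tool:
  rows:
    - {"dx":0,"dy":-0.1,"dz":0,"twist":0,"grip":120}
    - {"dx":0,"dy":0,"dz":-0.17,"twist":0,"grip":120}
    - {"dx":0,"dy":0,"dz":-0.17,"twist":0,"grip":120}

```text
time: 5.83
tcp_pos: [580.4, 114.3, 113.7]
tool_rot: [-2.219, -2.221, 0.006]
wrist_force: [1.6, 0.5, 0.4]
gripper_width: 48.6
grasp_force: 0.0
```

```bash
python3 - <<'E'
from h import *
import itertools
s=env.camera('scene'); t=env.camera('side')
def ray(p,u,v): a=pix(p,None,u,v,0); b=pix(p,None,u,v,300); return a,(b-a)/np.linalg.norm(b-a)
for n,q,r in [('iron top',(420,138),(365,297)),('iron bottom',(462,213),(312,368))]:
    a,d=ray(s,*q); b,e=ray(t,*r)
    k=np.linalg.lstsq(np.c_[d,-e],b-a,rcond=None)[0]; print(n,a+d*k[0],b+e*k[1])
print([pix(s,None,*q,5).tolist() for q in [(415,200),(425,185),(470,212),(435,222)]])
E
```

```text
iron top [ 520.211283   -253.89858847  161.63389461] [ 521.03848217 -254.00898251  162.1646263 ]
iron bottom [ 374.76501952 -239.38113205    2.43005857] [ 407.33936046 -244.13078296   13.77046066]
[[492.6, -220.2, 5.0], [494.0, -289.3, 5.0], [358.7, -250.4, 5.0], [419.1, -171.0, 5.0]]
```

Emit:
servo_tool:
  rows:
    - {"dx":-0.2,"dy":0.015,"dz":0,"twist":0,"grip":120}
    - {"dx":-0.2,"dy":0.015,"dz":0,"twist":0,"grip":120}
    - {"dx":-0.2,"dy":0.015,"dz":0,"twist":0,"grip":120}
    - {"dx":-0.2,"dy":0.015,"dz":0,"twist":0,"grip":120}
    - {"dx":-0.2,"dy":0.015,"dz":0,"twist":0,"grip":120}

```text
time: 6.35
tcp_pos: [598.5, -87.7, 115.1]
tool_rot: [2.219, 2.22, 0.002]
wrist_force: [0.4, -1.2, 0.1]
gripper_width: 48.7
grasp_force: 0.0
```

Emit:
servo_tool:
  rows:
    - {"dx":-0.08,"dy":0.015,"dz":0,"twist":-0.027,"grip":120}
    - {"dx":0,"dy":0,"dz":0,"twist":-0.027,"grip":120}
    - {"dx":0,"dy":0,"dz":0,"twist":0,"grip":120}

```text
time: 6.6
tcp_pos: [601.3, -104.5, 114.6]
tool_rot: [2.026, 2.399, 0.0]
wrist_force: [0.0, 1.3, -0.1]
gripper_width: 48.6
grasp_force: 0.0
```

```bash
python3 - <<'E'
from h import *
o=env.get_obs(); p=env.camera('wrist'); cv2.imwrite('pics/w3.png',p['color'][:,:,::-1])
import pickle; pickle.dump((p,{k:np.array(v) for k,v in o.items()}),open('w3.pkl','wb'))
E
```

```text
(no output)
```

View pics/w3.png

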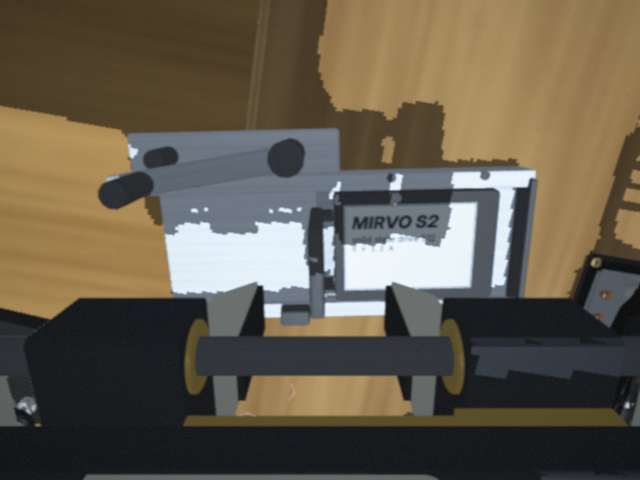

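Wrist view: the gripper is aligned with the right runner and the lug at column 318 is centred between the fingers. I'm descending, pushing it home, holding, and then drawing it out.

Emit:
servo_tool:
  rows:
    - {"dx":0,"dy":0,"dz":0.17,"twist":0,"grip":120}
    - {"dx":0,"dy":0,"dz":0.17,"twist":0,"grip":120}
    - {"dx":0,"dy":0,"dz":0.01,"twist":0,"grip":120}

```text
time: 6.9
tcp_pos: [596.3, -99.6, 39.0]
tool_rot: [-2.021, -2.396, 0.006]
wrist_force: [-1.5, 0.2, -0.8]
gripper_width: 48.6
grasp_force: 0.0
```

Emit:
servo_tool:
  rows:
    - {"dx":0,"dy":0.05,"dz":0,"twist":0,"grip":120}
    - {"dx":0,"dy":0.05,"dz":0,"twist":0,"grip":120}
    - {"dx":0,"dy":0.03,"dz":0,"twist":0,"grip":120}
    - {"dx":0,"dy":0.03,"dz":0,"twist":0,"grip":120}

```text
time: 7.23
tcp_pos: [631.1, -95.0, 45.5]
tool_rot: [-2.023, -2.4, 0.004]
wrist_force: [-15.7, -1.3, 12.5]
gripper_width: 48.6
grasp_force: 8.4
```

Emit:
servo_tool:
  rows:
    - {"dx":0,"dy":0.015,"dz":0.01,"twist":0,"grip":120}
    - {"dx":0,"dy":0.015,"dz":0,"twist":0,"grip":120}
    - {"dx":0,"dy":0.015,"dz":0,"twist":0,"grip":120}

```text
time: 7.48
tcp_pos: [631.3, -96.0, 42.4]
tool_rot: [-2.018, -2.39, 0.025]
wrist_force: [-33.3, -2.1, 26.8]
gripper_width: 48.8
grasp_force: 16.5
```

Emit:
servo_tool:
  rows:
    - {"dx":0,"dy":0,"dz":0,"twist":0,"grip":120}
    - {"dx":0,"dy":-0.005,"dz":0,"twist":0,"grip":120}
    - {"dx":0,"dy":0,"dz":0,"twist":0,"grip":120}

```text
time: 7.73
tcp_pos: [631.2, -96.0, 42.4]
tool_rot: [-2.019, -2.392, 0.022]
wrist_force: [-24.0, -1.3, 17.2]
gripper_width: 48.8
grasp_force: 11.9
```

```bash
python3 - <<'E'
from h import *
s=env.camera('scene'); im=cv2.resize(s['color'][170:410,190:430,::-1],None,fx=2.5,fy=2.5,interpolation=cv2.INTER_CUBIC)
cv2.imwrite('pics/s3.png',im)
E
```

```text
(no output)
```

View pics/s3.png

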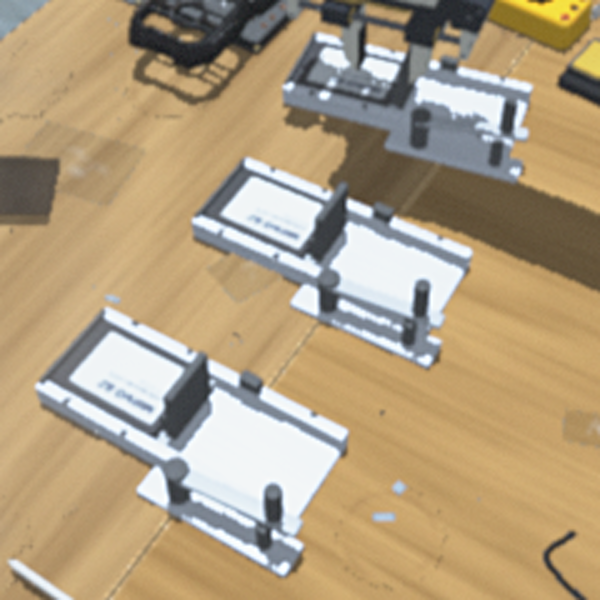

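All three lugs show at the back stop and all bars are parked. Before drawing out, I'm checking clearance to the box on the robot's right.

```bash
python3 - <<'E'
from h import *
s=env.camera('scene'); t=env.camera('side')
print('scene z0',[pix(s,None,*q,0).tolist() for q in [(467,245),(530,271)]])
for z in (50,100,150): print(z,[pix(s,None,*q,z).tolist()[:2] for q in [(481,207),(541,232)]],[pix(t,None,*q,z).tolist()[:2] for q in [(190,332),(238,322),(262,336)]])
E
```

```text
scene z0 [[327.8, -142.8, 0.0], [182.3, -139.6, 0.0]]
50 [[335.1, -228.0], [193.7, -217.4]] [[199.0, -62.8], [305.3, -68.5], [335.6, -141.9]]
100 [[328.2, -167.2], [196.0, -157.2]] [[186.2, -137.3], [285.1, -142.6], [313.3, -211.0]]
150 [[321.3, -106.3], [198.4, -97.1]] [[173.4, -211.9], [264.9, -216.8], [291.0, -280.0]]
```

Emit:
servo_tool:
  rows:
    - {"dx":0,"dy":-0.08,"dz":0,"twist":0,"grip":120}
    - {"dx":0,"dy":-0.08,"dz":0,"twist":0,"grip":120}
    - {"dx":0,"dy":-0.05,"dz":0,"twist":0,"grip":120}
    - {"dx":0,"dy":-0.05,"dz":0,"twist":0,"grip":120}
    - {"dx":0,"dy":-0.05,"dz":0,"twist":0,"grip":120}

```text
time: 8.3
tcp_pos: [580.6, -105.2, 43.6]
tool_rot: [2.023, 2.399, 0.004]
wrist_force: [2.7, -0.8, 1.5]
gripper_width: 49.1
grasp_force: 1.2
```

Emit:
servo_tool:
  rows:
    - {"dx":0,"dy":-0.05,"dz":0,"twist":0,"grip":120}
    - {"dx":0,"dy":-0.05,"dz":0,"twist":0,"grip":120}
    - {"dx":0,"dy":-0.05,"dz":0,"twist":0,"grip":120}
    - {"dx":0,"dy":-0.05,"dz":0,"twist":0,"grip":120}

```text
time: 8.63
tcp_pos: [539.1, -112.1, 42.5]
tool_rot: [2.025, 2.401, 0.001]
wrist_force: [2.6, -1.1, 1.3]
gripper_width: 48.9
grasp_force: 1.2
```

Emit:
servo_tool:
  rows:
    - {"dx":0,"dy":-0.05,"dz":0,"twist":0,"grip":120}
    - {"dx":0,"dy":-0.05,"dz":0,"twist":0,"grip":120}
    - {"dx":0,"dy":-0.05,"dz":0,"twist":0,"grip":120}
    - {"dx":0,"dy":-0.05,"dz":0,"twist":0,"grip":120}

```text
time: 8.97
tcp_pos: [498.8, -118.9, 42.0]
tool_rot: [-2.025, -2.401, 0.0]
wrist_force: [1.7, -1.7, 1.1]
gripper_width: 48.5
grasp_force: 1.2
```

Emit:
servo_tool:
  rows:
    - {"dx":0,"dy":-0.02,"dz":0,"twist":0,"grip":120}
    - {"dx":0,"dy":-0.02,"dz":0,"twist":0,"grip":120}
    - {"dx":0,"dy":-0.02,"dz":0,"twist":0,"grip":120}

```text
time: 9.22
tcp_pos: [492.6, -119.6, 42.7]
tool_rot: [2.02, 2.398, 0.012]
wrist_force: [20.7, 2.3, -15.2]
gripper_width: 48.8
grasp_force: 10.1
```

The right sled came the full 140 mm of stroke plus slack, so it is free. Middle next.

Emit:
servo_tool:
  rows:
    - {"dx":0,"dy":0.1,"dz":0,"twist":0,"grip":120}
    - {"dx":0,"dy":0,"dz":-0.18,"twist":0.02,"grip":120}
    - {"dx":0,"dy":0,"dz":-0.18,"twist":0.02,"grip":120}
    - {"dx":0.18,"dy":0.061,"dz":0,"twist":0,"grip":120}
    - {"dx":0.18,"dy":0.061,"dz":0,"twist":0,"grip":120}

```text
time: 9.63
tcp_pos: [529.3, -46.5, 115.4]
tool_rot: [2.179, 2.261, -0.0]
wrist_force: [0.3, 0.3, -0.6]
gripper_width: 48.8
grasp_force: 0.0
```

Emit:
servo_tool:
  rows:
    - {"dx":0.18,"dy":0.061,"dz":0,"twist":0,"grip":120}
    - {"dx":0.18,"dy":0.061,"dz":0,"twist":0,"grip":120}
    - {"dx":0.18,"dy":0.061,"dz":0,"twist":0,"grip":120}
    - {"dx":0.18,"dy":0.061,"dz":0,"twist":0,"grip":120}
    - {"dx":0,"dy":0,"dz":0,"twist":0,"grip":120}

```text
time: 10.05
tcp_pos: [570.9, 113.0, 114.4]
tool_rot: [-2.156, -2.278, -0.008]
wrist_force: [-0.4, 2.1, 0.5]
gripper_width: 48.4
grasp_force: 0.0
```

Emit:
servo_tool:
  rows:
    - {"dx":-0.045,"dy":0.025,"dz":0.17,"twist":0,"grip":120}
    - {"dx":0,"dy":0,"dz":0.17,"twist":0,"grip":120}
    - {"dx":0,"dy":0,"dz":0,"twist":0,"grip":120}

```text
time: 10.3
tcp_pos: [570.6, 91.2, 39.6]
tool_rot: [-2.167, -2.264, 0.017]
wrist_force: [-1.5, -0.6, -0.7]
gripper_width: 48.2
grasp_force: 0.0
```

Emit:
servo_tool:
  rows:
    - {"dx":0,"dy":-0.06,"dz":0,"twist":0,"grip":120}
    - {"dx":0,"dy":-0.05,"dz":0,"twist":0,"grip":120}
    - {"dx":0,"dy":-0.05,"dz":0,"twist":0,"grip":120}
    - {"dx":0,"dy":-0.05,"dz":0,"twist":0,"grip":120}

```text
time: 10.63
tcp_pos: [534.7, 91.4, 47.3]
tool_rot: [2.171, 2.269, 0.003]
wrist_force: [2.6, 1.0, -1.6]
gripper_width: 48.9
grasp_force: 1.2
```

Emit:
servo_tool:
  rows:
    - {"dx":0,"dy":-0.04,"dz":0,"twist":0,"grip":120}
    - {"dx":0,"dy":-0.04,"dz":0,"twist":0,"grip":120}
    - {"dx":0,"dy":-0.04,"dz":0,"twist":0,"grip":120}

```text
time: 10.88
tcp_pos: [511.0, 90.4, 47.1]
tool_rot: [2.171, 2.269, 0.003]
wrist_force: [3.1, 0.3, 1.8]
gripper_width: 48.6
grasp_force: 1.1
```

Emit:
servo_tool:
  rows:
    - {"dx":0,"dy":-0.04,"dz":0,"twist":0,"grip":120}
    - {"dx":0,"dy":-0.04,"dz":0,"twist":0,"grip":120}
    - {"dx":0,"dy":-0.04,"dz":0,"twist":0,"grip":120}

```text
time: 11.13
tcp_pos: [486.5, 89.1, 46.4]
tool_rot: [2.172, 2.269, 0.001]
wrist_force: [2.8, 0.6, 1.4]
gripper_width: 48.4
grasp_force: 1.1
```

Emit:
servo_tool:
  rows:
    - {"dx":0,"dy":-0.03,"dz":0,"twist":0,"grip":120}
    - {"dx":0,"dy":-0.03,"dz":0,"twist":0,"grip":120}
    - {"dx":0,"dy":-0.03,"dz":0,"twist":0,"grip":120}
    - {"dx":0,"dy":-0.02,"dz":0,"twist":0,"grip":120}

```text
time: 11.47
tcp_pos: [463.9, 88.0, 46.0]
tool_rot: [-2.172, -2.27, 0.001]
wrist_force: [1.4, 0.2, 0.8]
gripper_width: 48.3
grasp_force: 0.9
```

Emit:
servo_tool:
  rows:
    - {"dx":0,"dy":-0.02,"dz":0,"twist":0,"grip":120}
    - {"dx":0,"dy":-0.02,"dz":0,"twist":0,"grip":120}
    - {"dx":0,"dy":-0.02,"dz":0,"twist":0,"grip":120}
    - {"dx":0,"dy":-0.01,"dz":0,"twist":0,"grip":120}

```text
time: 11.8
tcp_pos: [457.1, 87.9, 47.0]
tool_rot: [2.169, 2.264, 0.016]
wrist_force: [21.7, -0.4, -16.5]
gripper_width: 49.0
grasp_force: 10.4
```

Middle is free too, so the left one must bind; drawing it out next.

Emit:
servo_tool:
  rows:
    - {"dx":0,"dy":0.1,"dz":0,"twist":0,"grip":120}
    - {"dx":0,"dy":0,"dz":-0.18,"twist":0,"grip":120}
    - {"dx":0,"dy":0,"dz":-0.18,"twist":0,"grip":120}
    - {"dx":0.155,"dy":0.079,"dz":0,"twist":0,"grip":120}
    - {"dx":0.155,"dy":0.079,"dz":0,"twist":0,"grip":120}

```text
time: 12.22
tcp_pos: [500.8, 149.0, 119.6]
tool_rot: [2.178, 2.26, -0.001]
wrist_force: [0.1, 0.4, -0.2]
gripper_width: 48.7
grasp_force: 0.0
```

Emit:
servo_tool:
  rows:
    - {"dx":0.155,"dy":0.079,"dz":0,"twist":0,"grip":120}
    - {"dx":0.155,"dy":0.079,"dz":0,"twist":0,"grip":120}
    - {"dx":0.155,"dy":0.079,"dz":0,"twist":0,"grip":120}
    - {"dx":0.155,"dy":0.079,"dz":0,"twist":0.01,"grip":120}
    - {"dx":0.155,"dy":0.079,"dz":0,"twist":0,"grip":120}

```text
time: 12.63
tcp_pos: [571.8, 310.2, 117.0]
tool_rot: [-2.209, -2.233, 0.005]
wrist_force: [-0.5, 0.3, -0.1]
gripper_width: 48.7
grasp_force: 0.0
```

Emit:
servo_tool:
  rows:
    - {"dx":0,"dy":0,"dz":0,"twist":0,"grip":120}

```text
time: 12.72
tcp_pos: [572.3, 317.3, 117.7]
tool_rot: [-2.198, -2.239, -0.005]
wrist_force: [-0.7, 0.9, 1.1]
gripper_width: 47.9
grasp_force: 0.0
```

Emit:
servo_tool:
  rows:
    - {"dx":-0.02,"dy":0.035,"dz":0.18,"twist":0,"grip":120}
    - {"dx":0,"dy":0,"dz":0.18,"twist":0,"grip":120}
    - {"dx":0,"dy":0,"dz":0,"twist":0,"grip":120}

```text
time: 12.97
tcp_pos: [574.2, 301.0, 38.0]
tool_rot: [-2.205, -2.233, 0.023]
wrist_force: [-1.6, -1.7, -1.2]
gripper_width: 48.5
grasp_force: 0.0
```

Emit:
servo_tool:
  rows:
    - {"dx":0,"dy":-0.06,"dz":0,"twist":0,"grip":120}
    - {"dx":0,"dy":-0.05,"dz":0,"twist":0,"grip":120}
    - {"dx":0,"dy":-0.04,"dz":0,"twist":0,"grip":120}
    - {"dx":0,"dy":-0.03,"dz":0,"twist":0,"grip":120}

```text
time: 13.3
tcp_pos: [543.4, 305.1, 47.4]
tool_rot: [2.206, 2.235, 0.001]
wrist_force: [2.4, 0.1, -1.6]
gripper_width: 48.6
grasp_force: 1.0
```

Emit:
servo_tool:
  rows:
    - {"dx":0,"dy":-0.03,"dz":0,"twist":0,"grip":120}
    - {"dx":0,"dy":-0.03,"dz":0,"twist":0,"grip":120}
    - {"dx":0,"dy":-0.03,"dz":0,"twist":0,"grip":120}

```text
time: 13.55
tcp_pos: [526.4, 305.0, 47.3]
tool_rot: [2.207, 2.234, 0.003]
wrist_force: [2.6, -1.4, 1.9]
gripper_width: 48.3
grasp_force: 1.0
```

Emit:
servo_tool:
  rows:
    - {"dx":0,"dy":-0.025,"dz":0,"twist":0,"grip":120}
    - {"dx":0,"dy":-0.025,"dz":0,"twist":0,"grip":120}
    - {"dx":0,"dy":-0.025,"dz":0,"twist":0,"grip":120}

```text
time: 13.8
tcp_pos: [513.3, 305.1, 46.7]
tool_rot: [2.206, 2.234, 0.008]
wrist_force: [19.9, 2.9, -15.6]
gripper_width: 48.8
grasp_force: 9.2
```

Emit:
servo_tool:
  rows:
    - {"dx":0,"dy":-0.02,"dz":0,"twist":0,"grip":120}
    - {"dx":0,"dy":-0.02,"dz":0,"twist":0,"grip":120}
    - {"dx":0,"dy":-0.02,"dz":0,"twist":0,"grip":120}

```text
time: 14.05
tcp_pos: [513.1, 304.9, 47.2]
tool_rot: [2.206, 2.223, 0.034]
wrist_force: [46.6, 6.6, -36.7]
gripper_width: 49.3
grasp_force: 22.6
```

It stops dead at about 45 mm, so the left sled binds. I'll hold, then push it home.

Emit:
servo_tool:
  rows:
    - {"dx":0,"dy":0.01,"dz":0,"twist":0,"grip":120}
    - {"dx":0,"dy":0,"dz":0,"twist":0,"grip":120}
    - {"dx":0,"dy":0,"dz":0,"twist":0,"grip":120}
    - {"dx":0,"dy":0,"dz":0,"twist":0,"grip":120}

```text
time: 14.38
tcp_pos: [513.2, 304.8, 47.3]
tool_rot: [2.207, 2.224, 0.028]
wrist_force: [31.4, 3.7, -21.4]
gripper_width: 48.6
grasp_force: 15.6
```

Emit:
servo_tool:
  rows:
    - {"dx":0,"dy":0.07,"dz":0,"twist":0,"grip":120}
    - {"dx":0,"dy":0.08,"dz":0,"twist":0,"grip":120}
    - {"dx":0,"dy":0.07,"dz":0,"twist":0,"grip":120}
    - {"dx":0,"dy":0.06,"dz":0,"twist":0,"grip":120}
    - {"dx":0,"dy":0.06,"dz":0,"twist":0,"grip":120}

```text
time: 14.8
tcp_pos: [567.0, 305.5, 45.3]
tool_rot: [-2.205, -2.234, 0.005]
wrist_force: [-2.4, -0.8, 3.5]
gripper_width: 48.7
grasp_force: 1.3
```

Emit:
servo_tool:
  rows:
    - {"dx":0,"dy":0.05,"dz":0,"twist":0,"grip":120}
    - {"dx":0,"dy":0.03,"dz":0,"twist":0,"grip":120}
    - {"dx":0,"dy":0.02,"dz":0,"twist":0,"grip":120}
    - {"dx":0,"dy":0.02,"dz":0,"twist":0,"grip":120}

```text
time: 15.13
tcp_pos: [591.9, 305.7, 45.4]
tool_rot: [-2.206, -2.235, 0.003]
wrist_force: [-2.6, -0.6, -3.1]
gripper_width: 48.4
grasp_force: 0.9
```

Emit:
servo_tool:
  rows:
    - {"dx":0,"dy":0.025,"dz":0,"twist":0,"grip":120}
    - {"dx":0,"dy":0.02,"dz":0,"twist":0,"grip":120}
    - {"dx":0,"dy":0.015,"dz":0,"twist":0,"grip":120}
    - {"dx":0,"dy":0.01,"dz":0,"twist":0,"grip":120}

```text
time: 15.47
tcp_pos: [599.2, 305.9, 45.2]
tool_rot: [-2.2, -2.233, 0.02]
wrist_force: [-22.8, -5.2, 14.1]
gripper_width: 48.7
grasp_force: 11.3
```

Emit:
servo_tool:
  rows:
    - {"dx":0,"dy":-0.1,"dz":0,"twist":0,"grip":120}
    - {"dx":0,"dy":0,"dz":-0.18,"twist":0,"grip":120}
    - {"dx":0,"dy":0,"dz":-0.18,"twist":0,"grip":120}

```text
time: 15.72
tcp_pos: [584.3, 305.0, 116.6]
tool_rot: [-2.204, -2.236, 0.008]
wrist_force: [2.2, 0.9, 1.5]
gripper_width: 48.4
grasp_force: 0.0
```

Emit:
servo_tool:
  rows:
    - {"dx":0.108,"dy":-0.139,"dz":0,"twist":0,"grip":255}
    - {"dx":0.108,"dy":-0.139,"dz":0,"twist":0,"grip":255}
    - {"dx":0.108,"dy":-0.139,"dz":0,"twist":0,"grip":255}
    - {"dx":0.108,"dy":-0.139,"dz":0,"twist":0,"grip":255}
    - {"dx":0,"dy":0,"dz":0,"twist":0,"grip":255}

```text
time: 16.13
tcp_pos: [467.1, 398.3, 119.7]
tool_rot: [-2.191, -2.244, -0.004]
wrist_force: [-1.5, 1.4, 0.5]
gripper_width: 20.0
grasp_force: 0.0
```

```bash
python3 - <<'E'
from h import *
o=env.get_obs(); p=env.camera('wrist'); s=env.camera('scene')
print(o['tcp_pos'],o['gripper_width'])
for q in env.spot_in(s,'pin_a')[:3]: print(q['conf'],w(s,q['point']).round())
a=cv2.resize(s['color'][170:410,190:430,::-1],(400,400),interpolation=cv2.INTER_CUBIC); b=cv2.resize(p['color'][:,:,::-1],(400,300))
im=np.zeros((400,800,3),np.uint8); im[:,:400]=a; im[:300,400:]=b; cv2.imwrite('pics/c4.png',im)
import pickle; pickle.dump((p,{k:np.array(v) for k,v in o.items()}),open('w4.pkl','wb'))
E
```

```text
[467.05111216 398.27249649 119.66090273] 19.99744803029239
0.76 [516. -80.  39.]
0.59 [493. 154.  41.]
0.57 [473. 367.  42.]
```

View pics/c4.png

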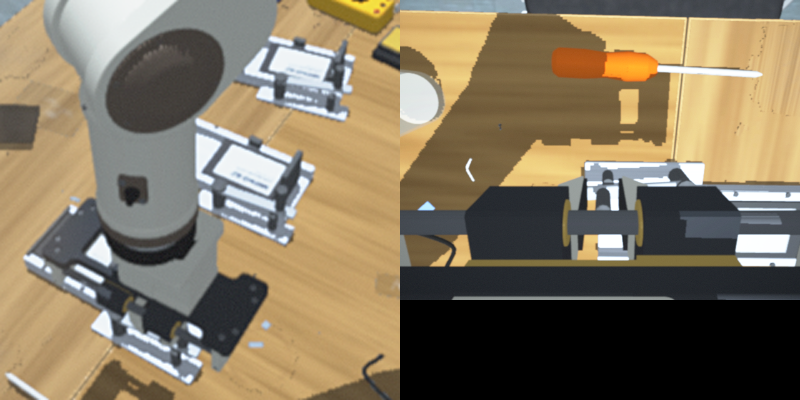

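Combined view: the free sleds' lugs stand fully out. In the wrist half the left pin shows between the fingers at about wrist pixel (325,310), and the screwdriver is well clear of it.

Emit:
servo_tool:
  rows:
    - {"dx":0,"dy":0,"dz":0,"twist":0,"grip":255}
    - {"dx":0,"dy":0,"dz":0,"twist":0,"grip":255}
    - {"dx":0,"dy":0,"dz":0,"twist":0,"grip":255}

```text
time: 16.53
tcp_pos: [476.0, 389.6, 118.0]
tool_rot: [2.21, 2.232, 0.0]
wrist_force: [-0.6, -0.8, 0.2]
gripper_width: 0.5
grasp_force: 0.0
```

```bash
python3 - <<'E'
from h import *
import pickle; p,o=pickle.load(open('w4.pkl','rb'))
print([pix(p,o,*q).tolist() for q in [(322,320,76),(322,310,76),(330,283,40),(453,283,76)]])
E
```

```text
[[465.0, 370.5, 76.0], [464.9, 376.2, 76.0], [469.4, 376.8, 40.0], [531.3, 392.9, 76.0]]
```

Emit:
servo_tool:
  rows:
    - {"dx":0.08,"dy":-0.03,"dz":0,"twist":0,"grip":255}
    - {"dx":0,"dy":0,"dz":0,"twist":0,"grip":255}

```text
time: 16.7
tcp_pos: [467.7, 408.8, 118.4]
tool_rot: [-2.205, -2.235, -0.002]
wrist_force: [-1.5, 1.0, -0.0]
gripper_width: 0.7
grasp_force: 0.0
```

Emit:
servo_tool:
  rows:
    - {"dx":0,"dy":0,"dz":0.12,"twist":0,"grip":255}
    - {"dx":0,"dy":0,"dz":0.12,"twist":0,"grip":255}
    - {"dx":0,"dy":0,"dz":0.1,"twist":0,"grip":255}
    - {"dx":0,"dy":0,"dz":0,"twist":0,"grip":255}

```text
time: 17.03
tcp_pos: [466.6, 403.3, 45.9]
tool_rot: [-2.208, -2.235, 0.011]
wrist_force: [-0.3, -1.1, -1.1]
gripper_width: 0.3
grasp_force: 0.0
```

Emit:
servo_tool:
  rows:
    - {"dx":-0.06,"dy":0,"dz":-0.02,"twist":0,"grip":255}
    - {"dx":-0.06,"dy":0,"dz":0,"twist":0,"grip":255}
    - {"dx":-0.06,"dy":0,"dz":0,"twist":0,"grip":255}

```text
time: 17.28
tcp_pos: [470.0, 370.1, 55.9]
tool_rot: [2.207, 2.235, 0.005]
wrist_force: [-0.5, 1.0, -0.5]
gripper_width: 0.2
grasp_force: 0.7
```

Emit:
servo_tool:
  rows:
    - {"dx":-0.05,"dy":0.003,"dz":0,"twist":0,"grip":255}
    - {"dx":-0.05,"dy":0.006,"dz":0,"twist":0,"grip":255}

```text
time: 17.45
tcp_pos: [473.4, 350.1, 55.9]
tool_rot: [2.208, 2.233, 0.008]
wrist_force: [3.5, 2.6, 0.1]
gripper_width: 0.6
grasp_force: 1.5
```

Emit:
servo_tool:
  rows:
    - {"dx":-0.05,"dy":-0.01,"dz":0.01,"twist":0,"grip":255}
    - {"dx":-0.045,"dy":0.01,"dz":0,"twist":0,"grip":255}
    - {"dx":-0.045,"dy":0.015,"dz":0,"twist":0,"grip":255}

```text
time: 17.7
tcp_pos: [474.5, 322.6, 52.7]
tool_rot: [-2.206, -2.236, -0.003]
wrist_force: [1.0, 2.4, 0.2]
gripper_width: 0.3
grasp_force: 1.0
```

Emit:
servo_tool:
  rows:
    - {"dx":-0.05,"dy":0.03,"dz":0,"twist":0,"grip":255}
    - {"dx":-0.045,"dy":0.04,"dz":0,"twist":0,"grip":255}

```text
time: 17.87
tcp_pos: [487.2, 302.1, 51.6]
tool_rot: [-2.206, -2.236, 0.006]
wrist_force: [-0.9, 0.4, -0.3]
gripper_width: 0.2
grasp_force: 0.5
```

Emit:
servo_tool:
  rows:
    - {"dx":-0.025,"dy":0.05,"dz":0,"twist":0,"grip":255}
    - {"dx":-0.02,"dy":0.05,"dz":0,"twist":0,"grip":255}
    - {"dx":-0.02,"dy":0.04,"dz":0,"twist":0,"grip":255}

```text
time: 18.12
tcp_pos: [517.8, 289.8, 51.6]
tool_rot: [2.209, 2.234, -0.002]
wrist_force: [-0.6, 2.0, -0.3]
gripper_width: 0.5
grasp_force: 0.6
```

Emit:
servo_tool:
  rows:
    - {"dx":0,"dy":0.03,"dz":0,"twist":0,"grip":255}
    - {"dx":0,"dy":0.02,"dz":0,"twist":0,"grip":255}
    - {"dx":0,"dy":0.02,"dz":0,"twist":0,"grip":255}

```text
time: 18.37
tcp_pos: [525.4, 289.7, 51.2]
tool_rot: [-2.205, -2.233, 0.018]
wrist_force: [-23.7, -7.1, 19.4]
gripper_width: 0.2
grasp_force: 12.3
```

It's at its stop with 24 N. I'm backing off and rising for a check.

Emit:
servo_tool:
  rows:
    - {"dx":0,"dy":-0.1,"dz":0,"twist":0,"grip":255}
    - {"dx":0,"dy":-0.05,"dz":-0.15,"twist":0,"grip":255}
    - {"dx":0,"dy":0,"dz":-0.19,"twist":0,"grip":255}
    - {"dx":0,"dy":0,"dz":-0.19,"twist":0,"grip":255}
    - {"dx":0,"dy":0,"dz":-0.19,"twist":0,"grip":255}

```text
time: 18.78
tcp_pos: [500.4, 291.8, 197.8]
tool_rot: [-2.205, -2.237, -0.001]
wrist_force: [1.3, 0.2, 0.3]
gripper_width: 0.4
grasp_force: 0.0
```

Emit:
servo_tool:
  rows:
    - {"dx":-0.19,"dy":0,"dz":-0.05,"twist":0,"grip":255}
    - {"dx":-0.19,"dy":0,"dz":-0.05,"twist":0,"grip":255}
    - {"dx":-0.19,"dy":0,"dz":-0.05,"twist":0,"grip":255}
    - {"dx":-0.19,"dy":0,"dz":-0.05,"twist":0,"grip":255}
    - {"dx":-0.19,"dy":0,"dz":-0.05,"twist":0,"grip":255}

```text
time: 19.2
tcp_pos: [503.5, 99.9, 247.2]
tool_rot: [2.205, 2.236, 0.002]
wrist_force: [1.3, 0.6, -0.6]
gripper_width: 0.2
grasp_force: 0.0
```

Emit:
servo_tool:
  rows:
    - {"dx":-0.19,"dy":0,"dz":-0.05,"twist":0,"grip":255}
    - {"dx":-0.19,"dy":0,"dz":-0.05,"twist":0,"grip":255}
    - {"dx":-0.19,"dy":0,"dz":-0.05,"twist":0,"grip":255}
    - {"dx":-0.19,"dy":0,"dz":-0.05,"twist":0,"grip":255}
    - {"dx":0,"dy":0,"dz":0,"twist":0,"grip":255}

```text
time: 19.62
tcp_pos: [506.4, -60.5, 288.2]
tool_rot: [2.215, 2.219, -0.001]
wrist_force: [-1.0, -0.5, -0.1]
gripper_width: 0.3
grasp_force: 0.0
```

```bash
python3 - <<'E'
from h import *
s=env.camera('scene')
cv2.imwrite('pics/s5.png',cv2.resize(s['color'][170:410,190:430,::-1],None,fx=2.5,fy=2.5,interpolation=cv2.INTER_CUBIC))
E
```

```text
(no output)
```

View pics/s5.png

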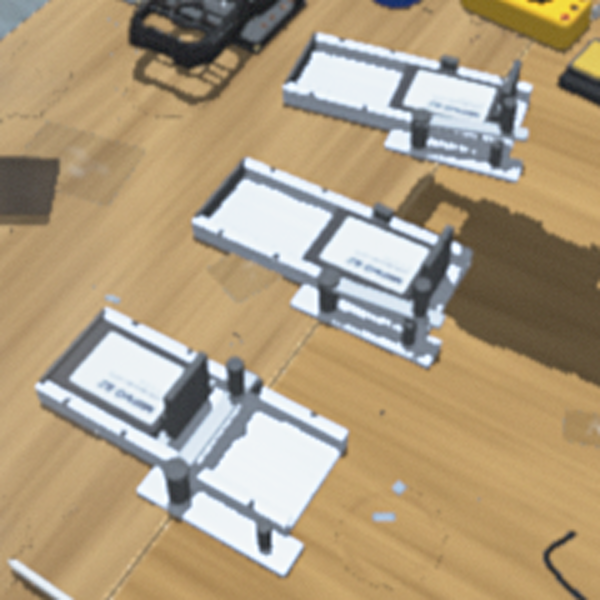

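The left sled is home with its bar across (pin at about (235,375)). The other two are fully out with their bars parked.

```bash
python3 -c "
from bench import env
print(env.job_done())"
```

```text
the job is handed in; nothing more can be done
None
```

The job is handed in. The left sled was the one that binds (it stopped dead at about 45 mm), and it is home with its lockout bar across; the middle and right sleds are fully out with their bars parked. The arm never went near the tape roll, screwdriver or multimeter. I had no verdict back beyond the hand-in message.

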